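# Post the spent cells into the battery box

## Robot

A 7-joint arm with a two-finger parallel gripper is mounted at the origin on the work surface. World frame = base frame: x ahead of the robot, y to its left, z up, the work surface at z = 0. Lengths are in mm, angles in rad, forces in N, time in s.
With the tool pointing down it reaches from about 400 to 875 mm from the base axis. Payload 19.3 kg.
Tool frame: the origin (TCP) lies at the very end of the fingers, on their centre line; the grasp point (between the pads) lies 19 mm behind it; z points along the fingers, y is the line along which they close (so a half turn about z gives the same grasp; the last joint's range is limited). The gripper opens to 85 mm and grips with 20 to 120 N. Pads are 22 mm wide; open, the fingers measure 114 mm over their backs; the gripper's body (76 mm by 85 mm) begins 54 mm behind the grasp point. The pads swing forward as they close: fully open they stand 13 mm farther back than shut.
Start: joints at [-0.07, 0.521, -0.036, 1.599, 0.021, 1.021, -0.113], TCP at [624.992, -0.025, 231.291] pointing down, gripper open.
Joint ranges: [-2.91, 2.91], [-0.3, 2.13], [-1.5, 1.42], [0.17, 2.43], [-1.26, 4.41], [0.16, 1.93], [-2.52, 2.52]. Speed limits (rad/s): [1.89, 1.89, 2.39, 2.39, 3.01, 3.01, 3.01].

## Interface

Orientations are given as a unit quaternion [w, x, y, z].
In Python, from cell import arm gives the robot as it stands. Calls block until the motion is done:
- arm.move_ptp(position, orientation): joint-space move of the TCP to a pose.
- arm.move_linear(position, ori=None, speed=150, guard=None): straight line of the TCP; ori=None keeps the orientation; speed is the mean speed in mm/s. With guard (N) it stops when the force on the tool has changed by that much, and returns True; else False.
- arm.movej(angles): joint-space move.
- arm.gripper_to(opening, force=None): opening from 0.0 (shut) to 1.0 (fully open); force is the grip in N (None keeps the last); returns when the fingers have stopped.
- arm.dwell(seconds).
- arm.solve_ik(position, orientation): joint angles nearest the present ones, or None.
- arm.get_state(): the state.
- arm.grab_frame(name): name is "scene" or "side" or "wrist"; returns the picture (420x560x3 uint8, red, green, blue); there is no depth.
- arm.camera_info(name): a dict with "fx", "fy", "cx", "cy" (pixels), "R" (3x3) and "t" (3): a world point X has camera coordinates R X + t; the wrist camera has in their place "mount" (4x4, takes a point from camera to tool coordinates, whose origin is the TCP and whose axes are the flange's). Camera axes: x right, y down, z forward; pixel columns grow to the right and rows downward; lengths in mm; the calibration is good to about 2 mm. A picture is of the moment at which its call begins: read the wrist's pose just before it. camera_info takes no time and is no camera call.
A pose or a line that the arm cannot do raises arm.PlanningError and nothing moves.
- arm.close_job(): hands the job in; it is judged then, once.
The state is a dict: "time_s": time; "joint_positions": joint angles; "joint_vel": joint speeds; "joint_torque": joint torques, N m; "position": TCP position; "tcp_rot": TCP orientation; "contact_force": force on the tool from outside, world axes, zero at the start; "torque": the same for the moment, N m; "width": opening from 0.0 (shut) to 1.0 (fully open); "grasp_force": force on a finger pad.
Only numpy, scipy, OpenCV 4.12 (cv2) and the standard library are available. Lean on these libraries where they do the work, as an engineer would, in place of code of your own. Each camera call takes 0.05 s, during which the arm holds its last target. There are 200 camera calls.

## Task

Wind the hand wheel on top of the battery box a full turn to draw the metal shutter all the way back, then push every spent orange D cell from the tray down through the spring flap into the box, so that the flap closes again. Then wind the wheel all the way back so that the shutter is fully shut. Leave the green cell and the black block battery in the tray and do not disturb the multimeter, the black bottle or the mug.

Things in the scene. Friction and masses are not known exactly. Their poses are not given: they have to be found in the camera images.
- box: Battery drop box, clear walls, blue top, fixed, 200 (x) x 270 (y) x 136 mm high; origin under its centre, x, y along its sides. Top plate 8 mm thick, with a flap opening at x -76 to -30, y -109 to -31 mm; a 4 mm skirt hangs from the opening's +x edge to z 106 mm. Below it free space over a sloping rubber floor, 10 to 34 mm high, falling towards +x.
- shutter_mid (a point): Centre of the shutter's upper face: aluminium plate 64 (x) x 88 (y) x 3 mm that slides on the box top (upper face at z 139 mm). Shut, it covers the opening; open, it stands 70 mm further towards the box's +x. It is driven by the wheel.
- wheel_axis (a point): Centre of the wheel's upper face, on its vertical axis, 155 mm above the bench, in box frame x 0, y +65 mm. The wheel is a black disc of radius 54 mm with a small steel hub 7 mm higher.
- flap_mid (a point): Centre of the part of the closed flap seen in the opening, on its upper face, in box frame x -53, y -70, z 130 mm (6 mm below the box top). There is room for one cell lying along the box's y axis (opening 46 mm in x, 78 mm in y). Pressed down a little on the -x side of its crest, the cell goes down along the +x edge; pressed on the other side it may stick at the hinge.
- flap (a joint): Yellow spring flap, 56 x 76 mm, hinged along y under the top, 12 mm beyond the opening's -x edge: 0 = closed, level; grows as its free +x edge swings down, to 1.55 rad. It carries a resting cell; a push of 3 to 15 N on the cell opens it, and the cell is through when fingertips have pushed 40 to 55 mm below the closed flap. It springs shut when nothing holds it.
- wheel (a joint): Hand wheel, a rack drives the shutter: 0 = shutter fully shut, 6.28 = fully back (stops at both ends). Grows counterclockwise seen from above. Stays where it is left; needs about 1 to 3 N at the knob.
- wheel_knob (a point): Middle of the red free-spinning grip knob on the wheel, 20 mm in diameter, 30 mm tall (this point at half its height, 170 mm above the bench), upright, 42 mm from the wheel's axis; at wheel 0 and at 6.28 it lies on the +y side of the axis (box frame). The fingers can hold the knob and be led round the circle without turning.
- tray: Sorting tray: the grey, rimmed top of a low wooden drawer block, fixed, 210 x 310 mm; origin under its centre on the bench, x, y along its sides; tray floor 55 mm above the bench, rim 5 mm wide and 62 mm above the bench (7 mm over the floor). Its small drawers are not used.
- cell1: Spent cell, orange with a brass-coloured band: D-size cell, a solid cylinder 33 mm in diameter and 58 mm long (100 g), lying on its side: it rolls easily. Origin at its centre, x along its axis. Two to four such cells are present.
- cell2: Spent cell, orange with a brass-coloured band: D-size cell, a solid cylinder 33 mm in diameter and 58 mm long (100 g), lying on its side: it rolls easily. Origin at its centre, x along its axis. Two to four such cells are present.
- cell3: Spent cell, orange with a brass-coloured band: D-size cell, a solid cylinder 33 mm in diameter and 58 mm long (100 g), lying on its side: it rolls easily. Origin at its centre, x along its axis. Two to four such cells are present.
- cell4: Spent cell, orange with a brass-coloured band: D-size cell, a solid cylinder 33 mm in diameter and 58 mm long (100 g), lying on its side: it rolls easily. Origin at its centre, x along its axis. Two to four such cells are present.
- good_cell: Good cell, green with a brass-coloured band, stays in the tray: D-size cell, a solid cylinder 33 mm in diameter and 58 mm long (100 g), lying on its side: it rolls easily. Origin at its centre, x along its axis.
- block_battery: Black and copper block battery 46 x 26 x 17 mm, lying in the tray, stays there. Origin under its centre.
- multimeter: Yellow multimeter, 150 x 78 x 36 mm, bystander. Origin under its centre.
- thermos: Black drink bottle, 68 mm in diameter, 210 mm tall, bystander. Origin under its centre.
- mug: White mug, bystander, 80 mm wide, 95 mm tall. Origin under its centre.

How it is judged:
By the outcome, as a careful person would: the job done as asked, in the order asked, and still so for the second after the job is handed in, with the robot touching nothing.
Of cell1, cell2, cell3, cell4 only 2 to 4 are there at a start; the rules pass over those that are not, and their reading is None.
At some moment in a run one of cell1, cell2, cell3, cell4 may be knocked a few centimetres aside while the robot is not near it.
It also fails if it takes over 210 s, if anything falls off the work surface, if the arm or the gripper's body presses on something with over 40 N, if the wrist force passes 120 N, or if a joint passes its speed limit or range.

## Working session

There is one attempt and no reset: what is moved stays moved. The work goes in short steps, each a Python script; the robot and the scene stay as the last script left them, time stands still between calls to the robot, and variables do not carry over. Pictures are saved under pics/ and viewed, at most 14 in all, crops included, and the job is handed in when it is done.

```bash
ls; mkdir -p pics
python3 - <<'E'
from cell import arm
import cv2,numpy as np
s=arm.get_state();print(s)
for n in("scene","side","wrist"):
    f=arm.grab_frame(n);cv2.imwrite(f"pics/{n}0.png",cv2.cvtColor(f,cv2.COLOR_RGB2BGR));print(n,arm.camera_info(n))
E
```

```text
cell.py
pics
{'time_s': 0.0, 'joint_positions': array([-0.07019613,  0.52203424, -0.03635299,  1.60002877,  0.02118123,
        1.02109072, -0.11278356]), 'joint_vel': array([ 0.0004267 ,  0.00059121,  0.00153721,  0.00081605, -0.0001275 ,
        0.00197131, -0.00016731]), 'joint_torque': array([-4.24098413e-03, -9.27110124e+01,  1.97758444e+00, -3.69928443e+01,
        1.76317629e-02,  8.19846697e-03, -6.58496788e-05]), 'position': array([ 6.24647954e+02, -2.04114678e-02,  2.30705399e+02]), 'tcp_rot': array([-3.95934831e-04,  7.07101233e-01,  7.07112084e-01, -4.35433088e-04]), 'contact_force': array([ 0.12286217, -0.28763009, -0.51467277]), 'torque': array([-0.06269156,  0.02513312,  0.03627974]), 'grasp_force': 0.0, 'width': 0.9993864168370922}
scene {'fx': 394.2699115630545, 'fy': 394.2699115630545, 'cx': 282.77130679253867, 'cy': 208.92454535768178, 'R': array([[ 0.75892789,  0.65094967, -0.01711654],
       [ 0.48140077, -0.57856745, -0.65841704],
       [-0.43849943,  0.49145114, -0.75245865]]), 't': array([-412.76233047, -166.12040385, 1575.84738224])}
side {'fx': 471.55799962064333, 'fy': 471.55799962064333, 'cx': 278.0580260415558, 'cy': 204.74479226059373, 'R': array([[ 0.93902225, -0.34383655,  0.00369375],
       [-0.24210716, -0.6687497 , -0.7029637 ],
       [ 0.2441748 ,  0.65920427, -0.71121613]]), 't': array([-494.5802738 ,  229.81893557, 1325.18445022])}
wrist {'fx': 326.2432399468783, 'fy': 326.2432399468783, 'cx': 281.076403166844, 'cy': 215.49321219759466, 'mount': array([[-2.30186972e-03, -9.60441222e-01, -2.78473267e-01,
         7.11568160e+01],
       [ 9.99996906e-01, -2.47330925e-03,  2.64318225e-04,
        -1.07838265e-01],
       [-9.42612627e-04, -2.78471797e-01,  9.60443944e-01,
        -1.41732461e+02],
       [ 0.00000000e+00,  0.00000000e+00,  0.00000000e+00,
         1.00000000e+00]])}
```

View pics/scene0.png

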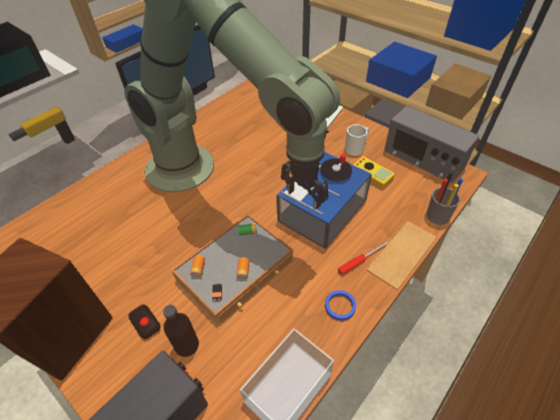

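View pics/side0.png

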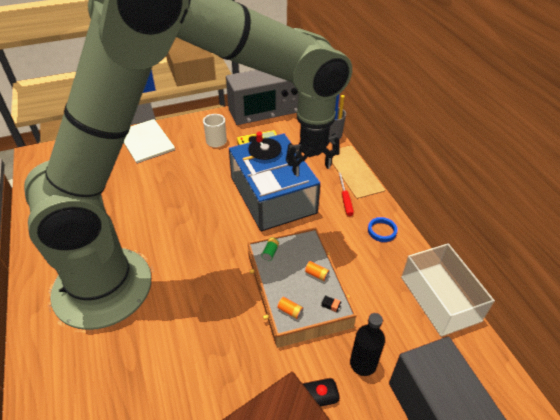

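The scene view shows two orange cells at (197,266) and (243,267), green at (247,229), block at (217,291) and the red knob near (343,158). In the side view the oranges are at (317,270) and (290,307) and the knob is at (259,136).

```bash
cat > h.py <<'E'
from cell import arm
import cv2,numpy as np
from scipy.spatial.transform import Rotation as Ro
def rot(q): return Ro.from_quat([q[1],q[2],q[3],q[0]]).as_matrix()
def grab(n,save=None):
    """image(BGR), K, camera->world 4x4"""
    s=arm.get_state(); f=cv2.cvtColor(arm.grab_frame(n),cv2.COLOR_RGB2BGR); c=arm.camera_info(n)
    if save: cv2.imwrite(f"pics/{save}.png",f)
    K=np.array([[c['fx'],0,c['cx']],[0,c['fy'],c['cy']],[0,0,1]]); T=np.eye(4)
    if 'mount' in c:
        W=np.eye(4);W[:3,:3]=rot(s['tcp_rot']);W[:3,3]=s['position'];T=W@c['mount']
    else: R=np.array(c['R']);T[:3,:3]=R.T;T[:3,3]=-R.T@c['t']
    return f,K,T
def ray(K,T,px): return T[:3,3],T[:3,:3]@np.linalg.inv(K)@[px[0],px[1],1]
def onz(K,T,px,z):
    o,d=ray(K,T,px);return o+d*(z-o[2])/d[2]
def tri(*obs):
    A=np.zeros((3,3));b=np.zeros(3);L=[]
    for K,T,px in obs:
        o,d=ray(K,T,px);d=d/np.linalg.norm(d);P=np.eye(3)-np.outer(d,d);A+=P;b+=P@o;L.append((o,P))
    X=np.linalg.solve(A,b);return X,max(np.linalg.norm(P@(X-o)) for o,P in L)
RNG={'orange':((7,150,120),(20,255,255)),'green':((45,100,40),(85,255,255)),'red':((0,170,90),(4,255,255)),'blue':((105,120,40),(125,255,255)),'yellow':((21,120,100),(32,255,255))}
def mask(f,c): return cv2.inRange(cv2.cvtColor(f,cv2.COLOR_BGR2HSV),*[np.array(v) for v in RNG[c]])
def blobs(f,c,amin=40,roi=None):
    m=mask(f,c)
    if roi: k=np.zeros_like(m);x0,y0,x1,y1=roi;k[y0:y1,x0:x1]=255;m&=k
    m=cv2.morphologyEx(m,cv2.MORPH_CLOSE,np.ones((5,5)))
    cs,_=cv2.findContours(m,cv2.RETR_EXTERNAL,cv2.CHAIN_APPROX_NONE)
    return sorted([(cv2.contourArea(k),cv2.minAreaRect(k),k) for k in cs if cv2.contourArea(k)>amin],key=lambda t:-t[0])
def q_yaw(a):
    """tool down, fingers close along world direction a (rad from +x)"""
    y=np.array([np.cos(a),np.sin(a),0]);z=np.array([0,0,-1.]);x=np.cross(y,z)
    q=Ro.from_matrix(np.c_[x,y,z]).as_quat();return [q[3],q[0],q[1],q[2]]
E
python3 - <<'E'
from h import *
F={n:cv2.imread(f"pics/{n}0.png") for n in("scene","side","wrist")}
roi={'scene':(170,140,380,320),'side':(230,120,360,340)}
for n in roi:
    for c in('orange','green','red','yellow'):
        print(n,c,[(a,np.round(r[0],1),np.round(r[1],0)) for a,r,_ in blobs(F[n],c,12,roi[n])][:8])
C={}
for n in roi:
    _,K,T=grab(n);C[n]=(K,T)
P=lambda a,b:print(np.round(tri((*C['scene'],a),(*C['side'],b))[0]),tri((*C['scene'],a),(*C['side'],b))[1])
P((197,266),(290,307));P((243,267),(317,270));P((247,229),(271,247));P((217,291),(331,303));P((343,158),(259,136))
cv2.imwrite('pics/sceneC.png',cv2.resize(F['scene'][140:320,170:400],None,fx=3.4,fy=3.3))
E
```

```text
scene orange [(26193.0, array([274.5, 229.5]), array([209., 179.])), (668.0, array([351.5, 152. ]), array([24., 55.]))]
scene green [(94.0, array([244.7, 229.3]), array([ 9., 13.]))]
scene red [(166.0, array([351.9, 263.6]), array([ 7., 29.])), (27.0, array([342.5, 158. ]), array([4., 8.]))]
scene yellow [(273.5, array([370.5, 168.3]), array([31., 16.]))]
side orange [(17582.5, array([294.5, 246. ]), array([186., 129.])), (1023.5, array([265., 133.]), array([26., 70.])), (471.5, array([349., 138.]), array([36., 20.])), (22.0, array([329. , 145.5]), array([4., 7.]))]
side green [(114.0, array([270.3, 248.4]), array([11., 13.]))]
side red [(139.0, array([347.1, 203. ]), array([25.,  7.])), (37.5, array([259. , 136.5]), array([9., 6.]))]
side yellow [(81.5, array([246.5, 138.5]), array([ 7., 18.])), (35.5, array([289.5, 306.7]), array([20.,  7.])), (29.5, array([318. , 267.8]), array([18.,  7.])), (24.0, array([273.3, 240.1]), array([9., 5.]))]
[ 454. -287.   74.] 1.0284989431700697
[ 564. -203.   76.] 0.502069297802274
[473. -91.  79.] 2.152053005741658
[ 559. -306.   67.] 0.6964819457658552
[567. 292. 170.] 0.9675490853333429
```

View pics/wrist0.png

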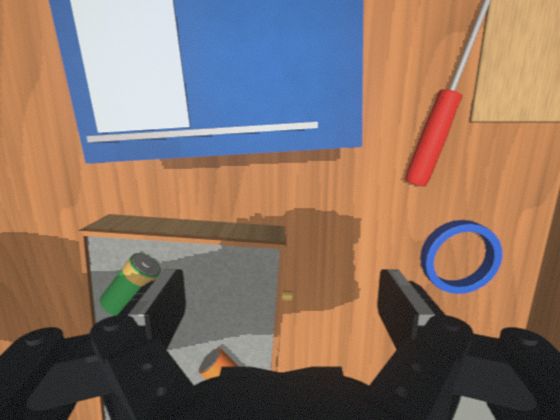

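Run:
```python
from h import *
import pickle
D={}
for k,p in {'b1':(540,120,360),'b2':(600,170,360),'t2':(570,-190,330),'t1':(500,-230,330)}.items():
    arm.move_ptp(p,q_yaw(0)); D[k]=grab('wrist',k)
pickle.dump(D,open('D.pkl','wb'));print(arm.get_state()['time_s'])
for k in('b1','b2'):
    f=D[k][0]
    for c in('red','blue'): print(k,c,[(a,np.round(r[0],1),np.round(r[1],0),round(r[2])) for a,r,_ in blobs(f,c,100)][:4])
for k in('t1','t2'):
    hsv=cv2.cvtColor(D[k][0],cv2.COLOR_BGR2HSV)
    for c in('green','red','yellow'):print(k,c,[(a,np.round(r[0],1),np.round(r[1],0),round(r[2])) for a,r,_ in blobs(D[k][0],c,100)][:4])
```

```text
3.4333
b1 red [(921.0, array([440.5, 212.4]), array([16., 65.]), 23)]
b1 blue [(26102.5, array([308.5, 123.5]), array([247., 201.]), 90), (2146.0, array([459.5, 291.5]), array([51., 54.]), 45)]
b2 red [(799.5, array([399.2, 242.8]), array([16., 60.]), 22)]
b2 blue [(42242.5, array([255.4, 162.1]), array([241., 195.]), 86)]
t1 green [(1126.0, array([250.7,  60.7]), array([29., 43.]), 36)]
t1 red [(147.5, array([251.5, 341. ]), array([12., 15.]), 90)]
t1 yellow [(124.5, array([346.4, 175.3]), array([11., 16.]), 63)]
t2 green [(1022.0, array([189.5, 101.2]), array([29., 39.]), 36)]
t2 red [(404.5, array([448.1,   9.9]), array([21., 25.]), 14), (137.0, array([207.5, 363. ]), array([12., 15.]), 90)]
t2 yellow []
```

View pics/b1.png

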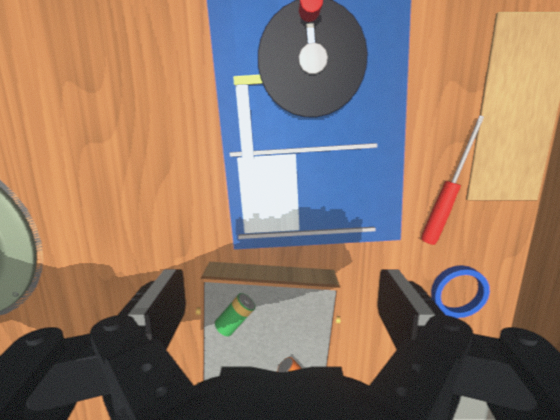

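View pics/t1.png

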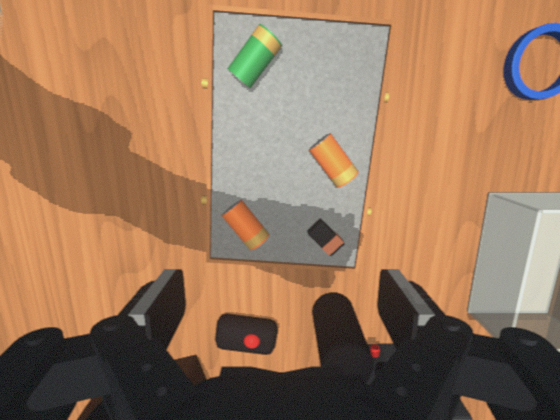

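b1 shows the hub at (313,58), the knob at (311,5) and the shutter with corners about (238,156), (296,154), (299,231) and (243,233). t1 shows only two orange cells, at (334,161) and (246,225), with green at (254,56) and the block at (326,237).

```bash
cat >> h.py <<'E'
def wmask(f,smax=70,vmin=150):
    return cv2.inRange(cv2.cvtColor(f,cv2.COLOR_BGR2HSV),np.array((0,0,vmin)),np.array((180,smax,255)))
E
python3 - <<'E'
from h import *
import pickle
D=pickle.load(open('D.pkl','rb'))
def comps(m,amin,roi):
    x0,y0,x1,y1=roi;k=np.zeros_like(m);k[y0:y1,x0:x1]=m[y0:y1,x0:x1]
    cs,_=cv2.findContours(k,cv2.RETR_EXTERNAL,cv2.CHAIN_APPROX_NONE)
    return sorted([(cv2.contourArea(c),c) for c in cs if cv2.contourArea(c)>amin],key=lambda t:-t[0])
for k in('b1','b2'):
    print(k)
    for a,c in comps(wmask(D[k][0]),150,(150,0,460,300))[:6]:
        ap=cv2.approxPolyDP(c,4,True)[:,0]
        print(a,np.round(cv2.minAreaRect(c)[0],1),ap.tolist() if len(ap)<9 else len(ap))
    # hub / red at top
    for a,r,c in blobs(D[k][0],'red',20,(150,0,420,150)):print('red',a,np.round(r[0],1),cv2.boundingRect(c))
for k in('t1','t2'):
    K,T=D[k][1:]
    hsv=cv2.cvtColor(D[k][0],cv2.COLOR_BGR2HSV)
    print(k,{n:hsv[p[1],p[0]].tolist() for n,p in dict(or1=(330,155),brass=(345,178),orshade=(240,218),wood=(120,300),wood2=(100,60),gray=(300,100)).items()} if k=='t1' else '')
    m=cv2.inRange(hsv,np.array((5,170,90)),np.array((24,255,255)))
    for a,c in comps(cv2.morphologyEx(m,2,np.ones((3,3))),120,(0,0,560,280))[:6]:
        r=cv2.minAreaRect(c);print(a,np.round(r[0],1),np.round(r[1],1),round(r[2],1))
cv2.imwrite('pics/b2v.png',D['b2'][0])
E
```

```text
b1
5646.5 [275.6 171.3] 11
773.5 [313.  48.] [[307, 24], [308, 43], [299, 62], [304, 70], [317, 72], [327, 56], [314, 42], [312, 24]]
255.0 [312.5 294.5] [[335, 292], [290, 299], [334, 299]]
192.0 [307.  233.3] [[375, 228], [239, 237]]
b2
5120.0 [223.1 214. ] 13
700.0 [251. 104.] [[246, 81], [246, 100], [238, 117], [242, 124], [255, 127], [263, 120], [264, 109]]
212.0 [422.7 182.9] [[435, 151], [411, 215]]
t1 {'or1': [19, 150, 230], 'brass': [26, 120, 230], 'orshade': [11, 171, 221], 'wood': [13, 142, 212], 'wood2': [13, 141, 197], 'gray': [39, 10, 183]}
630.5 [242.8 222.1] [33.8 22.3] 50.7
t2 
616.0 [189.3 252. ] [33.4 21.7] 48.6
```

View pics/b2.png

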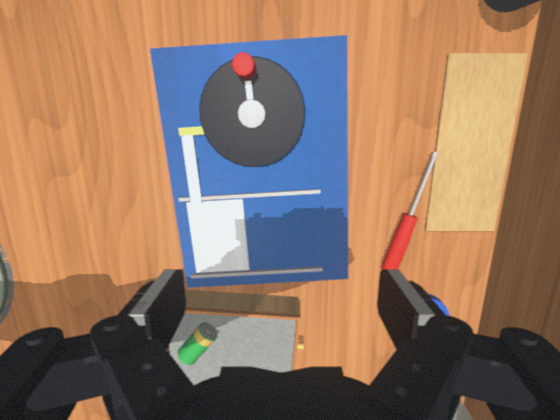

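b2: hub at (251,113), knob top at (243,64), box top corners at (152,49), (346,37), (347,277) and (187,287).

```bash
cat >> h.py <<'E'
TP=None
def trayobjs(f,K,T,poly,smin=75):
    """saturated blobs inside the tray polygon (world xy at z 55): list of (centre px, contour, mean hue)"""
    X=np.c_[poly,np.full(len(poly),55.)];c=(X-T[:3,3])@T[:3,:3];px=c@K.T;px=px[:,:2]/px[:,2:]
    k=np.zeros(f.shape[:2],np.uint8);cv2.fillPoly(k,[px.astype(np.int32)],255)
    hsv=cv2.cvtColor(f,cv2.COLOR_BGR2HSV)
    m=((hsv[...,1]>smin)&(hsv[...,2]>50)&(k>0)).astype(np.uint8)*255
    m=cv2.morphologyEx(m,cv2.MORPH_OPEN,np.ones((3,3)))
    out=[]
    for c in cv2.findContours(m,cv2.RETR_EXTERNAL,cv2.CHAIN_APPROX_NONE)[0]:
        if cv2.contourArea(c)<250: continue
        b=np.zeros_like(m);cv2.drawContours(b,[c],-1,255,-1)
        out.append((cv2.minAreaRect(c),c,float(np.median(hsv[...,0][b>0])),float(cv2.contourArea(c))))
    return out
def cellpose(o,K,T,z=71.5):
    r=o[0];b=cv2.boxPoints(r);i=0 if np.linalg.norm(b[0]-b[1])>np.linalg.norm(b[1]-b[2]) else 1
    p=np.array(r[0]);d=b[i+1]-b[i];A=onz(K,T,p-d/3,z);B=onz(K,T,p+d/3,z)
    L=np.linalg.norm(onz(K,T,p-d/2,z)-onz(K,T,p+d/2,z))
    return onz(K,T,p,z),np.arctan2(*(B-A)[1::-1]),L
E
python3 - <<'E'
from h import *
import pickle
D=pickle.load(open('D.pkl','rb'))
b1,b2,t1,t2=[D[k][1:] for k in('b1','b2','t1','t2')]
P=lambda n,a,b:print(n,np.round(tri((*b1,a),(*b2,b))[0],1),np.round(tri((*b1,a),(*b2,b))[1],1))
P('hub',(313,58),(251,113));P('knobtop',(311,4),(243,64))
P('c-+',(400,240),(347,277)); P('c--',(233,247),(187,287))
for n,p in dict(pp=(346,37),mp=(152,49),pm=(347,277),mm=(187,287)).items(): print(n,np.round(onz(*b2,p,136),1))
for n,p in dict(pm=(400,240),mm=(233,247)).items(): print('b1',n,np.round(onz(*b1,p,136),1))
print('hubs',onz(*b1,(313,58),162),onz(*b2,(251,113),162),'knob',onz(*b2,(243,64),185))
print('shut',[np.round(onz(*b1,p,139)[:2]) for p in((238,156),(296,154),(299,231),(243,233))])
cor=np.array([onz(*t1,p,62)[:2] for p in((213,12),(389,26),(355,267),(210,260))]);print('tray',cor.round(),np.linalg.norm(cor-np.roll(cor,1,0),axis=1))
c=cor.mean(0);poly=c+(cor-c)*0.93;np.save('poly.npy',poly)
O={}
for k in('t1','t2'):
    O[k]=trayobjs(D[k][0],*D[k][1:],poly)
    for o in O[k]:
        p,a,L=cellpose(o,*D[k][1:]);print(k,np.round(o[0][0],1),o[2],o[3],p.round(1),round(np.degrees(a),1),round(L,1))
for o in O['t1']:
    for q in O['t2']:
        if abs(o[2]-q[2])<12:
            X,e=tri((*t1,o[0][0]),(*t2,q[0][0]))
            if e<3:print('tri',o[2],X.round(1),round(e,1))
E
```

```text
hub [570.8 247.6 160.3] 0.4
knobtop [566.4 289.5 173.1] 1.2
c-+ [682.4  52.5 131.2] 1.3
c-- [483.5  45.3 139.1] 1.0
pp [665.5 320.6 136. ]
mp [470.1 310.4 136. ]
pm [680.6  56.1 136. ]
mm [483.1  42.8 136. ]
b1 pm [681.5  53.2 136. ]
b1 mm [482.4  44.9 136. ]
hubs [570.89462072 246.96061969 162.        ] [570.69938231 247.82882508 162.        ] knob [566.89576425 288.68654302 185.        ]
shut [array([493., 153.]), array([557., 155.]), array([561.,  66.]), array([495.,  64.])]
tray [[ 425.  -43.]
 [ 621.  -57.]
 [ 601. -352.]
 [ 403. -341.]] [298.71994237 196.9139989  295.42788913 198.59555154]
t1 [246.  225.6] 11.0 1142.5 [ 454.6 -288.3   71.5] -53.3 63.3
t1 [334.2 161.3] 15.0 1286.5 [ 565.  -206.2   71.5] -51.5 62.1
t1 [254.5  55. ] 65.0 1575.5 [470.7 -87.8  71.5] 49.1 60.9
t2 [193.1 255.1] 11.0 1122.0 [ 454.1 -287.8   71.5] -53.7 62.5
t2 [276.4 194.6] 15.0 1204.5 [ 564.9 -206.1   71.5] -51.3 62.2
t2 [193.   95.8] 64.0 1461.0 [469.  -89.4  71.5] 49.1 60.7
tri 11.0 [ 454.6 -287.7   72.5] 0.3
tri 15.0 [ 525.5 -178.7  322.4] 2.7
tri 15.0 [ 564.9 -206.2   71.5] 0.1
tri 65.0 [471.6 -89.9  82.2] 0.3
```

Everything agrees. The box centre is about (574.4, 182.5) with yaw 3.0°, and the hub (z 160) and tri'd cells (z 72) match their expected heights. Now I wind the wheel.

```bash
cat >> h.py <<'E'
YAW=np.radians(3.0);BC=np.array([574.4,182.5])
def bx(x,y): c,s=np.cos(YAW),np.sin(YAW);return BC+[c*x-s*y,s*x+c*y]
WH=np.array([570.9,247.4])
def wind(sign,z=163,n=28,over=0.04):
    q=q_yaw(YAW);a0=np.pi/2+YAW; k=lambda a:WH+42*np.array([np.cos(a),np.sin(a)])
    p=k(a0);arm.move_ptp([*p,260],q);arm.gripper_to(0.75)
    if arm.move_linear([*p,z],speed=100,guard=15): print('touch',arm.get_state()['position']);return False
    arm.gripper_to(0,25);s=arm.get_state();print('grip',s['width'],s['grasp_force'],s['contact_force'].round(1))
    fm=0
    for i in range(1,n+1):
        a=a0+sign*(2*np.pi+over)*i/n
        g=arm.move_linear([*k(a),z],speed=60,guard=None);s=arm.get_state()
        F=s['contact_force'];fm=max(fm,np.linalg.norm(F))
        if i%4==0 or np.linalg.norm(F)>25:print(i,F.round(1),round(s['width'],3),round(s['grasp_force'],1))
        if np.linalg.norm(F)>50: print('STOP',i);return False
    arm.gripper_to(0.6);p=arm.get_state()['position'];arm.move_linear([p[0],p[1],260],speed=150)
    print('max',fm,arm.get_state()['time_s']);return True
E
python3 - <<'E'
from h import *
print(wind(1))
arm.move_ptp((540,100,360),q_yaw(0));grab('wrist','o1');print(arm.get_state()['time_s'])
E
```

```text
grip 0.22144643636794106 24.58105739671737 [-5.8 -2.2  7.9]
4 [-2.2  0.6  7.4] 0.222 25.0
8 [-3.7 -2.8 10.1] 0.221 25.2
12 [ 0.3 -1.2  7.4] 0.225 25.0
16 [-0.1  1.3  5.7] 0.218 24.9
20 [-3.2  1.3  8.1] 0.221 25.1
24 [-3.  -1.6  8.1] 0.223 25.1
28 [5.3 0.2 4.6] 0.221 25.5
max 11.084560649010271 17.1167
True
18.0333
```

View pics/o1.png

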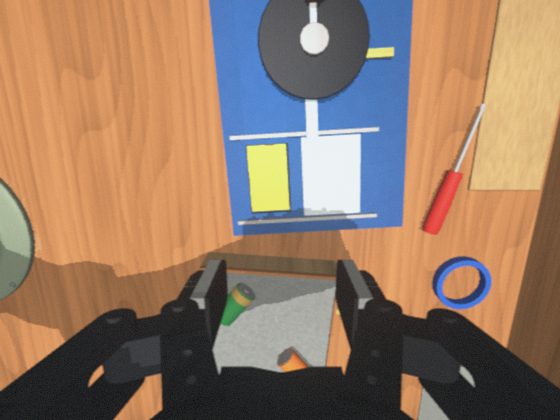

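The shutter is fully back and the yellow flap is visible at (247–290, 143–213). Next I measure the flap from two views, re-measure the cells, and pick the first one.

```bash
cat >> h.py <<'E'
def spent(save=None):
    poly=np.load('poly.npy');arm.move_ptp((540,-210,330),q_yaw(0));f,K,T=grab('wrist',save);r=[]
    for o in trayobjs(f,K,T,poly):
        p,a,L=cellpose(o,K,T);print('obj',round(o[2]),o[3],p.round(1),round(np.degrees(a)),round(L))
        if o[2]<22 and 52<L<70 and o[3]>600:r.append((p,a))
    return r
def near(a):
    """closing angle a modulo pi, kept within +-90 deg of 0"""
    return (a+np.pi/2)%np.pi-np.pi/2
def pick(p,a,z=60):
    q=q_yaw(near(a+np.pi/2));arm.move_ptp([p[0],p[1],160],q);arm.gripper_to(0.62)
    if arm.move_linear([p[0],p[1],z],speed=100,guard=12):print('touch',arm.get_state()['position'])
    arm.gripper_to(0,35);s=arm.get_state();print('grip',round(s['width'],3),s['grasp_force'])
    arm.move_linear([p[0],p[1],230],speed=150);s=arm.get_state();print('held',round(s['width'],3),s['grasp_force'],s['time_s']);return s['width']>0.25
E
python3 - <<'E'
from h import *
def fl(f,K,T):
    r=max((b for b in blobs(f,'yellow',300) if .3<min(b[1][1])/max(b[1][1])<.8),key=lambda b:b[0]);return r[1],K,T
A=fl(*grab('wrist'));arm.move_ptp((600,60,360),q_yaw(0));B=fl(*grab('wrist'))
X,e=tri((*A[1:],A[0][0]),(*B[1:],B[0][0]));print('flap',X.round(1),round(e,1),'pred',bx(-53,-70))
print(A[0],[onz(*A[1:],p,130)[:2].round(1) for p in cv2.boxPoints(A[0])])
c=spent('t3');print(c)
p,a=max(c,key=lambda t:t[0][1]);print(pick(p,a))
E
```

```text
flap [524.8 110.8 131.5] 0.1 pred [525.1361516  109.82212689]
((268.1384582519531, 177.5076904296875), (65.63719177246094, 38.11635971069336), 86.05481719970703) [array([501.4, 145.9]), array([543.8, 148.7]), array([549.3,  73.4]), array([504.5,  70.2])]
obj 11 1095.0 [ 454.5 -288.4   71.5] -54 62
obj 16 1229.5 [ 564.8 -206.3   71.5] -52 62
obj 64 1519.5 [469.8 -88.7  71.5] 49 61
[(array([ 454.49448327, -288.43846664,   71.5       ]), np.float64(-0.9435524770389679)), (array([ 564.79584142, -206.2595176 ,   71.5       ]), np.float64(-0.9038970491930486))]
grip 0.372 34.16627883911133
held 0.373 34.76080298423767 23.3333
True
```

The measured flap centre (524.8, 110.8, 131.5) matches the prediction. The first cell is held, so I place it on the flap.

```bash
cat >> h.py <<'E'
def place():
    p=bx(-53,-70);q=q_yaw(YAW);arm.move_ptp([*p,230],q)
    g=arm.move_linear([*p,137],speed=70,guard=8);print('down',g,arm.get_state()['position'].round(1),arm.get_state()['contact_force'].round(1))
    arm.gripper_to(0.49);arm.dwell(.2);arm.move_linear([*p,230],speed=120);print('t',arm.get_state()['time_s'])
E
python3 - <<'E'
from h import *
place();p=bx(-53,-70)
arm.gripper_to(0,25)
arm.move_ptp((525,60,300),q_yaw(YAW));f,K,T=grab('wrist','p1')
cv2.imwrite('pics/p1c.png',cv2.resize(f[60:330,130:430],None,fx=2,fy=2))
np.savez('p1.npz',K=K,T=T)
E
```

```text
down False [525.4 109.9 137.4] [ 0.3 -0.1 -0.6]
t 27.4083
```

View pics/p1c.png

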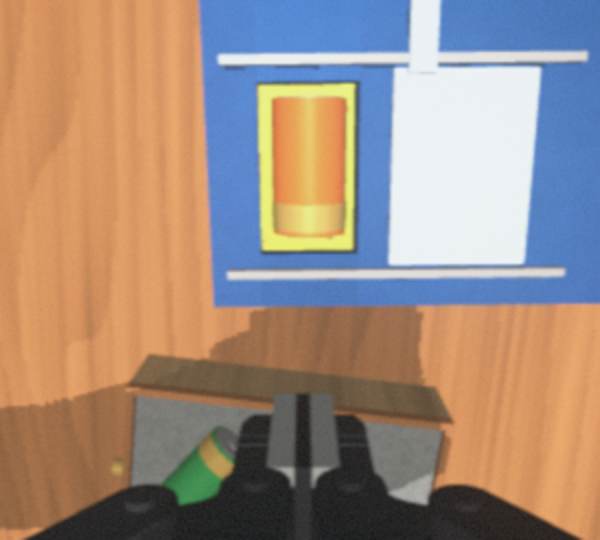

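The cell lies centred in the opening along the box y axis, with yellow visible all round. Now I push it with closed fingers.

```bash
cat >> h.py <<'E'
def push(x=-57,z1=80,save=None):
    p=bx(x,-70);arm.gripper_to(0,25);arm.move_ptp([*p,200],q_yaw(near(YAW+np.pi/2)));arm.move_linear([*p,168],speed=100)
    for z in np.arange(160,z1-1,-5):
        g=arm.move_linear([*p,z],speed=45,guard=35);F=arm.get_state()['contact_force'];print(z,g,F.round(1))
        if g:break
    arm.move_linear([*p,200],speed=150);arm.move_ptp((525,60,300),q_yaw(YAW));arm.dwell(.3);f,K,T=grab('wrist',save);print('t',arm.get_state()['time_s'])
    cv2.imwrite(f'pics/{save}c.png',cv2.resize(f[60:330,130:430],None,fx=2,fy=2))
E
python3 - <<'E'
from h import *
push(save='q1')
E
```

```text
160 False [-0.3  0.4  2.1]
155 False [-0.8  0.5  1.8]
150 False [1.  1.1 2.6]
145 False [1.3 0.8 3.5]
140 False [1.3 0.9 4.3]
135 False [3.1 1.  4.3]
130 False [ 2.8 -0.5  3.1]
125 False [-0.1  0.1  0.7]
120 False [-0.1  1.4  0.1]
115 False [-0.3  0.5 -0.1]
110 False [ 0.5 -0.1 -0.2]
105 False [5.2 1.  0.9]
100 False [5.1 0.2 0.4]
95 False [3.5 0.5 0.3]
90 False [ 4.9  0.8 -0.4]
85 False [ 3.5  1.3 -0.7]
80 False [ 3.5 -0.7 -0.3]
t 37.6583
```

View pics/q1c.png

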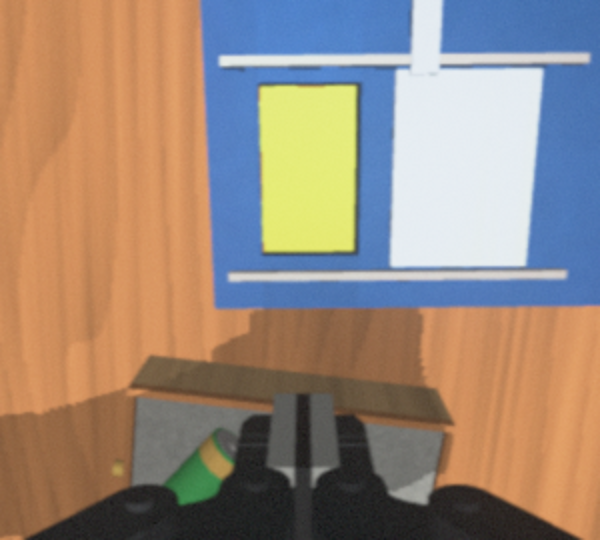

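The flap is level and empty again, so cell 1 has gone through. I repeat for the second cell, re-measuring first.

Run:
```python
from h import *
arm.gripper_to(0.6)
c=spent('t4');print(len(c))
if len(c)==1 and pick(*c[0]):
    place();arm.gripper_to(0,25)
    arm.move_ptp((525,60,300),q_yaw(YAW));f,K,T=grab('wrist','p2')
    b=[(b[1],b[0]) for b in blobs(f,'orange',300,(255,95,312,190))];print(b)
    y=[(b[0],b[1]) for b in blobs(f,'yellow',100,(250,95,320,195))];print(y)
    cv2.imwrite('pics/p2c.png',cv2.resize(f[60:330,130:430],None,fx=2,fy=2))
```

```text
obj 11 1096.5 [ 454.4 -288.1   71.5] -53 63
obj 64 1519.5 [469.9 -88.7  71.5] 49 61
1
grip 0.371 34.05599534511566
held 0.369 34.758557081222534 43.1
down False [525.4 109.9 137.4] [-0.7  0.  -0.7]
t 47.4667
[(((273.5, 136.0), (52.0, 15.0), 90.0), 703.5), (((294.56292724609375, 135.986328125), (14.617863655090332, 52.34944534301758), 1.7899105548858643), 696.5)]
[(1395.0, ((283.0, 143.0), (82.0, 46.0), 90.0))]
```

View pics/p2c.png

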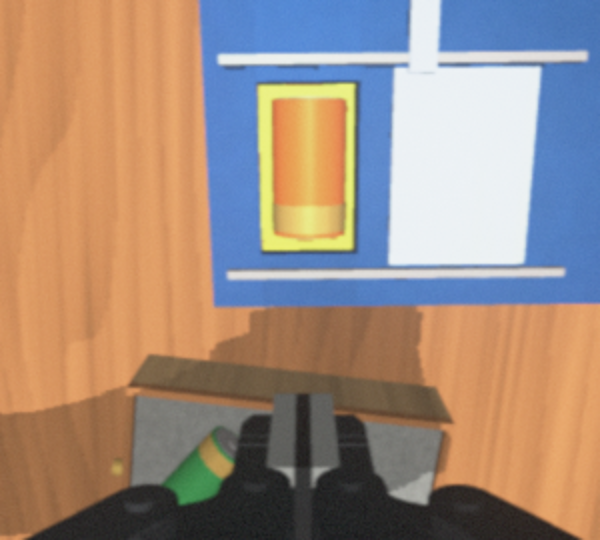

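The second cell lies exactly as the first did. I push it, then check the flap, the tray and the outer views.

Run:
```python
from h import *
push(save='q2')
f=cv2.imread('pics/q2.png');g=cv2.imread('pics/q1.png')
print('flap area',[blobs(i,'yellow',300,(250,95,320,195))[0][:2] for i in(f,g)])
print('diff to q1',cv2.absdiff(f,g)[60:240,230:410].max())
print(spent('t5'))
cv2.imwrite('pics/chk.png',np.hstack([f,cv2.imread('pics/t5.png')])[:,::1][:, :1120] if 0 else cv2.resize(np.hstack([f,cv2.imread('pics/t5.png')]),(800,300)))
```

```text
160 False [0.2 0.  1.8]
155 False [0.5 0.8 2.2]
150 False [0.8 1.4 3.7]
145 False [1.  1.1 4.1]
140 False [2.2 1.6 3.9]
135 False [3.4 0.2 4.4]
130 False [1.2 0.6 3.3]
125 False [ 0.1 -0.4  1.4]
120 False [-0.8 -0.1  0.4]
115 False [-0.6 -0.8 -0.1]
110 False [-0.8 -0.8 -1. ]
105 False [5.4 0.  1.1]
100 False [5.4 0.9 0.6]
95 False [ 4.8  1.5 -0.3]
90 False [4.8 0.2 0. ]
85 False [ 4.7  0.7 -0.6]
80 False [ 3.8 -1.1 -0.6]
t 57.7333
flap area [(3660.0, ((283.0, 144.0), (82.0, 46.0), 90.0)), (3654.0, ((283.0, 144.0), (82.0, 46.0), 90.0))]
diff to q1 37
obj 64 1521.0 [469.8 -88.7  71.5] 49 61
[]
```

View pics/chk.png

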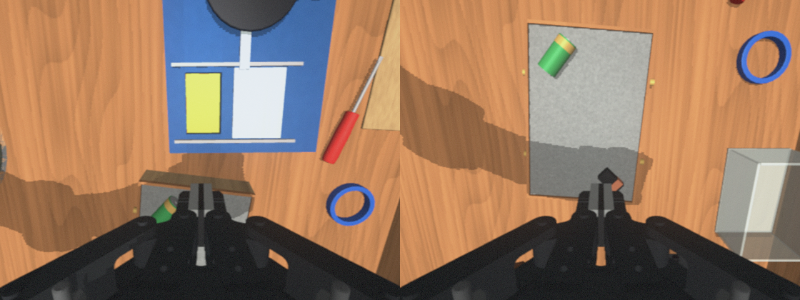

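The flap is shut and the tray holds only the green cell and the block. I wind back.

Run:
```python
from h import *
arm.move_ptp((540,120,360),q_yaw(0))
print(wind(-1))
arm.move_ptp((540,120,360),q_yaw(0));f,_,_=grab('wrist','e1')
arm.move_ptp((560,-60,400),q_yaw(0));g,_,_=grab('scene','e2')
cv2.imwrite('pics/end.png',cv2.resize(np.hstack([f,g]),(800,300)))
from pickle import load
b=load(open('D.pkl','rb'))['b1'][0]
for i in(b,f):
    m=cv2.morphologyEx(wmask(i)[160:225,230:400],2,np.ones((3,3)));print(cv2.boundingRect(m))
print(blobs(f,'yellow',100,(230,100,320,240)))
print(arm.get_state()['time_s'])
```

```text
grip 0.22146238444648902 25.080255386419594 [ 0.2 -0.3  4.6]
4 [-3.7 -3.8  8.5] 0.225 25.4
8 [-5.6  0.4  8.5] 0.221 25.5
12 [-3.5  3.3  6.8] 0.218 25.4
16 [-0.3  1.6  6.9] 0.228 25.4
20 [-5.8 -0.5 10.1] 0.227 25.7
24 [-3.8  3.2  7.3] 0.217 25.5
28 [-17.4  -0.8  17.8] 0.224 26.9
max 24.838434459779737 72.9583
True
(7, 0, 62, 65)
(7, 0, 62, 65)
[]
74.6417
```

View pics/end.png

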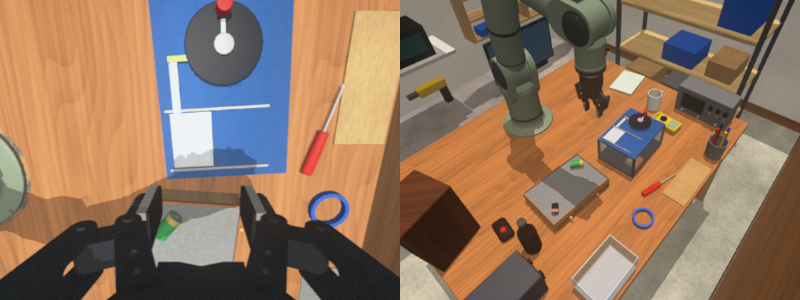

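The shutter is exactly where it started (same pixel extents) and no yellow flap shows. The green cell, block, multimeter, bottle and mug are in place and the robot is clear of everything.

```bash
python3 -c "
from cell import arm
print(arm.close_job())"
```

```text
the job is handed in; nothing more can be done
None
```

The job is handed in at about 75 s: both spent orange cells went down through the flap into the box, the flap closed, the shutter is fully shut again, and the green cell, block battery, multimeter, bottle and mug were left where they were.

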